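# Clip the setting punches into their case in size order and put the cover back

## Robot

A 6-joint arm with a two-finger parallel gripper is mounted at the origin on a cart in front of the work surface, level with it; the furniture and walls round the work are solid. World frame = base frame: x ahead of the robot, y to its left, z up, the work surface at z = 0. Lengths are in m, angles in rad, forces in N, time in s.
With the tool pointing down it reaches from about 0.3 to 0.775 m from the base axis. Payload 14.6 kg.
Tool frame: the origin (TCP) lies at the centre of the arm's flange, where the gripper is bolted on; the fingertips stand 199 mm ahead of it and the grasp point (between the pads) lies 180 mm ahead of it; z points along the fingers, y is the line along which they close (so a half turn about z gives the same grasp; the last joint's range is limited). The gripper opens to 94 mm and grips with 3 to 60 N. Pads are 16 mm wide; open, the fingers measure 119 mm over their backs; the gripper's body (75 mm by 177 mm) begins 78 mm behind the grasp point.
Start: joints at [-1.167, 0.3, 1.521, -0, 1.321, -0.067], TCP at [0.249, -0.49, 0.405] pointing down, gripper open.
Joint ranges: [-3.03, 3.03], [-0.79, 2.21], [0.23, 2.52], [-1.04, 4.18], [0, 3.07], [-2.55, 2.55]. Speed limits (rad/s): [2.22, 2.22, 2.57, 3.14, 3.14, 3.14].

## Interface

Orientations are given as [roll, pitch, yaw] about the fixed x, y, z axes, in that order (R = Rz(yaw) Ry(pitch) Rx(roll)).
In Python, from station import ctrl gives the robot as it stands. The module is installed in compiled form; this text tells all that it offers.
- The arm moves only by the tool servo_tool, never from a script. Its argument "motion" is a list of rows, each a list of 5 numbers: the closure, from 0 (fully open) to 1 (shut), then the shift along the world's x, y, z in cm, then the turn about the world's z in degrees. A call has 1 to 20 rows; each row is the pose to reach, as a shift and turn from the pose commanded when the call began; what a row does not reach only later rows make up. A row lasts 1/8 s, in which the tool goes at most 62.5 mm and 10.7 degrees, less where a joint would pass 70% of its speed; a pose out of reach is approached as far as the arm can. A call with a gripper value outside its range is refused whole. The fingers move at their own pace and stop on an object; "squeeze" is the grip in N (left out, the last holds). Time passes only in rows, so rows that repeat a pose let the fingers close. It gives the time, the measured TCP pose, the force, the opening and the grip force at its end, in the units of the state.
- ctrl.get_obs(): the state, without advancing time (a new reading comes with each control period).
- ctrl.camera(name): name is "scene" or "top" or "wrist"; returns a dict with "image" (400x640x3 uint8, red, green, blue), "fx", "fy", "cx", "cy" (pixels), "camera_from_world" (4x4, takes a point from world to camera coordinates); the wrist camera has in their place "hand_eye" (4x4, takes a point from camera to tool coordinates, whose origin is the TCP and whose axes are the flange's). Camera axes: x right, y up, looking along -z (the intrinsics and any distortion apply to the point x, -y, -z); pixel columns grow to the right and rows downward; lengths in m; the calibration is good to about 2 mm. The wrist camera is an equidistant fisheye: a pixel r from the principal point sees the ray r / f radians off the axis. A picture is of the moment at which its call begins: read the wrist's pose just before it. There is no depth.
- ctrl.hand_in(): hands the job in; it is judged then, once.
The state is a dict: "time_s": time; "qpos": joint angles; "joint_vel": joint speeds; "tau": joint torques, N m; "ee_pos": TCP position; "eef_rot": TCP orientation; "force": force on the tool from outside, world axes, zero at the start; "moment": the same for the moment, N m; "grip_width": finger opening in m; "grip_force": force on a finger pad.
Only numpy, scipy, OpenCV 4.12 (cv2) and the standard library are available. Lean on these libraries where they do the work, as an engineer would, in place of code of your own. Each camera call takes 0.05 s, during which the arm holds its last target. There are 200 camera calls.

## Task

Put the set of setting punches away: lift the cover off the case and lay it on the desk, press every punch that lies on the desk down into the pair of spring clips of its own size, so that it snaps fully home on the rails (sizes run in order along the rails; places of missing punches stay empty), then set the cover back on over the rim so it sits seated and level. Leave the thread cone and the bell where they stand.

Things in the scene. Friction and masses are not known exactly. Their poses are not given: they have to be found in the camera images.
- case: The punch case, fixed to the desk: a light wooden base plate 148 (x) by 200 (y) mm, top 6 mm above the desk, with a low metal rim and two rails inside. Origin: centre of its underside, on the desk; z up. Four places for punches, each a pair of spring clips (one per rail); the smallest pair is at +y, growing towards -y.
- rim (a point): Centre of the rim's mouth, 20 mm above the desk. The thin metal rim is 128 (x) by 180 (y) mm outside where it stands on the base plate, leaving a ledge 10 mm wide all round; its first 7 mm are upright, the next 7 mm lean 5 mm inward.
- rails (a point): Centre between the rails, level with their tops, 26 mm above the desk. The rails are 9 mm wide bars along y at x = -28.5 and +28.5 mm. A punch lies along x, one neck over each rail: pressed down between the sprung jaws (9 mm wide in x, tips flared, up to 52 mm above the desk) with about 10 to 20 N, it snaps onto the rails; pulling it out takes as much.
- cover: Loose grey cover, an open-bottomed box 139 (x) by 191 (y) by 56 mm outside, 3 mm walls, 0.22 to 0.35 kg. Origin: centre of its open lower edge; z up. It starts on the case. On the case it stands round the rim with 2.5 mm of play per side, its edge on the ledge 6 mm above the desk, x axis along the case's x (either way round). The desk near x 0.54, y -0.345 is clear to lay it down.
- handle (a point): Top centre of the cover's black bar handle, 84 mm above the cover's origin. The bar is 80 mm long along the cover's x, 18 mm wide in y and stands 28 mm above the cover's top.
- punch_14: The smallest of four steel setting punches, 82 mm long along its x. Origin on its axis, mid-grip. The grip is a square bar 14 by 14 mm, x = -20 to 20 mm; on either side a round neck 9 mm thick, 17 mm long, then a round end a little thinner than the grip. Starts flat on the desk in front of the case (origin 7 mm up). May be absent.
- punch_18: The second smallest of four steel setting punches, 92 mm long along its x. Origin on its axis, mid-grip. The grip is a square bar 18 by 18 mm, x = -20 to 20 mm; on either side a round neck 13 mm thick, 17 mm long, then a round end a little thinner than the grip. Starts flat on the desk in front of the case (origin 9 mm up). May be absent.
- punch_22: The second largest of four steel setting punches, 102 mm long along its x. Origin on its axis, mid-grip. The grip is a square bar 22 by 22 mm, x = -20 to 20 mm; on either side a round neck 17 mm thick, 17 mm long, then a round end a little thinner than the grip. Starts flat on the desk in front of the case (origin 11 mm up). May be absent.
- punch_26: The largest of four steel setting punches, 112 mm long along its x. Origin on its axis, mid-grip. The grip is a square bar 26 by 26 mm, x = -20 to 20 mm; on either side a round neck 21 mm thick, 17 mm long, then a round end a little thinner than the grip. Starts flat on the desk in front of the case (origin 13 mm up). May be absent.
- clip_14 (a point): The place of the 14 mm punch (smallest): where the punch's origin lies when its necks rest on the rails, 30.5 mm above the desk, midway between the rails. Axes as those of the case. Along x the punch has about 4 mm of play either way.
- clip_18 (a point): The place of the 18 mm punch (second smallest): where the punch's origin lies when its necks rest on the rails, 32.5 mm above the desk, midway between the rails. Axes as those of the case. Along x the punch has about 4 mm of play either way.
- clip_22 (a point): The place of the 22 mm punch (second largest): where the punch's origin lies when its necks rest on the rails, 34.5 mm above the desk, midway between the rails. Axes as those of the case. Along x the punch has about 4 mm of play either way.
- clip_26 (a point): The place of the 26 mm punch (largest): where the punch's origin lies when its necks rest on the rails, 36.5 mm above the desk, midway between the rails. Axes as those of the case. Along x the punch has about 4 mm of play either way.
- thread_cone: Bystander: dark thread cone 57 mm wide and 112 mm tall standing on the desk. Origin at the centre of its underside.
- call_bell: Bystander: counter bell, 68 mm wide, 55 mm tall. Origin at the centre of its underside.

How it is judged:
By the outcome, as a careful person would: the job done as asked, in the order asked, and still so for the second after the job is handed in, with the robot touching nothing.
Of punch_14, punch_18, punch_22, punch_26 only 3 to 4 are there at a start; the rules pass over those that are not, and their reading is None.
At some moment in a run one of punch_14, punch_18, punch_22, punch_26 may be knocked a few centimetres aside while the robot is not near it.
Once in a run the grip may slacken for a moment while it holds something.
It also fails if it takes over 208 s, if anything falls off the work surface, if the arm or the gripper's body presses on something with over 40 N, if the wrist force passes 120 N, or if a joint passes its speed limit or range.

## Working session

There is one attempt and no reset: what is moved stays moved. The work goes in short steps, Python scripts to look and compute and a tool call to move; the robot and the scene stay as the last step left them, time stands still between calls to the robot, and variables do not carry over. Pictures are saved under pics/ and viewed, at most 14 in all, crops included, and the job is handed in when it is done.

Besides the shell and the picture viewer there is one more tool, called as name(argument=value, ...) on one line, values as JSON. servo_tool: Moves the arm, as the interface text tells. Its arguments: {"type":"object","properties":{"motion":{"type":"array","items":{"type":"array","items":{"type":"number"}}},"squeeze":{"type":"number"}},"required":["motion"]}

```bash
ls; mkdir -p pics; cat > h.py <<'E'
import numpy as np, cv2
from station import ctrl
def shot(n,f=None):
    c=ctrl.camera(n)
    if f: cv2.imwrite('pics/'+f,c['image'][:,:,::-1])
    return c
def ray(c,u,v):
    T=np.linalg.inv(c['camera_from_world'])
    d=np.array([(u-c['cx'])/c['fx'],-(v-c['cy'])/c['fy'],-1.])
    return T[:3,3],T[:3,:3]@d
def onz(c,u,v,z):
    o,d=ray(c,u,v); return o+d*(z-o[2])/d[2]
def proj(c,p):
    q=c['camera_from_world']@np.append(p,1); return c['cx']+c['fx']*q[0]/-q[2], c['cy']-c['fy']*q[1]/-q[2]
E
python3 - <<'E'
from h import *
o=ctrl.get_obs(); print({k:np.round(v,3) for k,v in o.items()})
for n in('top','scene'):
    c=shot(n,n+'0.png'); print(n,c['fx'],c['cx'],c['cy'],[k for k in c],np.linalg.inv(c['camera_from_world']).round(3))
E
```

```text
pics
{'time_s': np.float64(0.0), 'qpos': array([-1.167,  0.3  ,  1.522,  0.   ,  1.321, -0.067]), 'joint_vel': array([-0.   ,  0.   , -0.001,  0.001, -0.001, -0.001]), 'tau': array([ 1.0000e-03, -5.3182e+01, -3.5273e+01,  7.1000e-02,  2.4000e-02,
       -0.0000e+00]), 'ee_pos': array([ 0.249, -0.49 ,  0.404]), 'eef_rot': array([-3.14 , -0.   ,  0.471]), 'force': array([0.562, 0.145, 0.238]), 'moment': array([-0.   ,  0.032, -0.001]), 'grip_force': np.float64(0.0), 'grip_width': np.float64(0.094)}
top 362.88504216939515 314.59145741330207 198.16275002989983 ['image', 'fx', 'fy', 'cx', 'cy', 'camera_from_world'] [[-0.015  0.996 -0.089  0.412]
 [-1.    -0.015  0.003 -0.195]
 [ 0.002  0.089  0.996  1.017]
 [ 0.     0.     0.     1.   ]]
scene 411.20723736439686 316.77841887593695 198.73732601486333 ['image', 'fx', 'fy', 'cx', 'cy', 'camera_from_world'] [[ 0.431  0.356 -0.829 -0.197]
 [-0.902  0.188 -0.389 -0.534]
 [ 0.017  0.915  0.402  0.418]
 [ 0.     0.     0.     1.   ]]
```

View pics/top0.png

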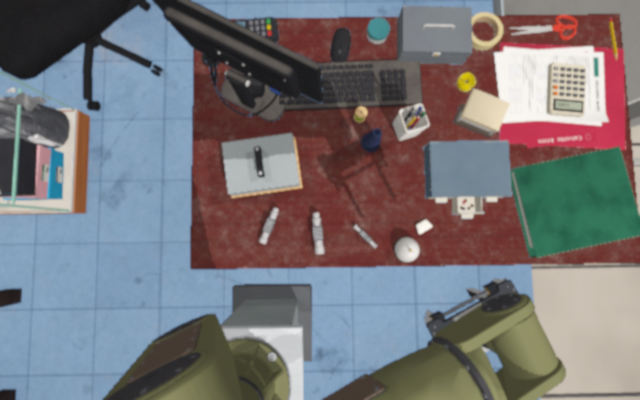

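View pics/scene0.png

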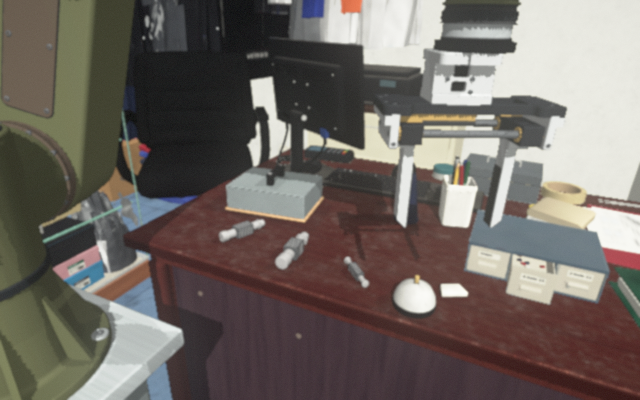

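```bash
cat >> h.py <<'E'
def blobs(c,mask,box,amin=25):
    m=np.zeros(mask.shape,np.uint8); x0,y0,x1,y1=box; m[y0:y1,x0:x1]=mask[y0:y1,x0:x1]
    return [k for k in sorted(cv2.findContours(m,cv2.RETR_EXTERNAL,cv2.CHAIN_APPROX_NONE)[0],key=cv2.contourArea)[::-1] if cv2.contourArea(k)>amin]
def rect(c,k,z):
    P=np.array([onz(c,*p[0],z)[:2] for p in k],np.float32)*1000
    (x,y),(w,h),a=cv2.minAreaRect(P)
    if h>w: w,h,a=h,w,a+90
    return round(x,1),round(y,1),round(w,1),round(h,1),round((a+90)%180-90,1)  # mm, long-axis angle from world x
def masks(c):
    hsv=cv2.cvtColor(c['image'],cv2.COLOR_RGB2HSV); return hsv
E
python3 - <<'E'
from h import *
c=shot('top'); h=masks(c); S,V=h[:,:,1],h[:,:,2]
for k in blobs(c,((S<60)&(V>100)).astype(np.uint8),(200,195,450,266)): print('p',rect(c,k,.009),k.reshape(-1,2).mean(0))
for k in blobs(c,((S<50)&(V>90)).astype(np.uint8),(215,125,305,200)): print('cover',rect(c,k,.062),k.reshape(-1,2).mean(0))
for k in blobs(c,(V<70).astype(np.uint8),(245,140,275,182)): print('handle',rect(c,k,.09))
for k in blobs(c,((h[:,:,0]>95)&(h[:,:,0]<130)&(S>90)).astype(np.uint8),(350,120,390,160)): print('cone',rect(c,k,.05))
big=cv2.resize(c['image'][120:270,210:430],None,fx=3.6,fy=3.6,interpolation=cv2.INTER_CUBIC); cv2.imwrite('pics/t1.png',big[:,:,::-1])
E
```

```text
p (356.5, -450.8, 68.7, 66.2, -2.0) [406.98571429 249.51428571]
p (405.4, -204.7, 117.5, 28.9, 4.9) [317.53125    233.44791667]
p (429.0, -69.8, 108.4, 26.3, -22.2) [268.64197531 225.7037037 ]
p (420.5, -497.4, 47.2, 33.3, -60.4) [422.93181818 226.36363636]
p (395.9, -335.3, 87.2, 15.7, 44.0) [364.57407407 235.59259259]
p (494.8, -540.0, 67.3, 22.4, 89.2) [437.01724138 197.96551724]
cover (592.5, -53.3, 194.0, 146.6, -82.7) [259.83606557 163.54918033]
handle (597.5, -53.2, 54.5, 14.1, 4.2)
cone (656.3, -353.7, 53.0, 43.5, -1.8)
```

View pics/t1.png

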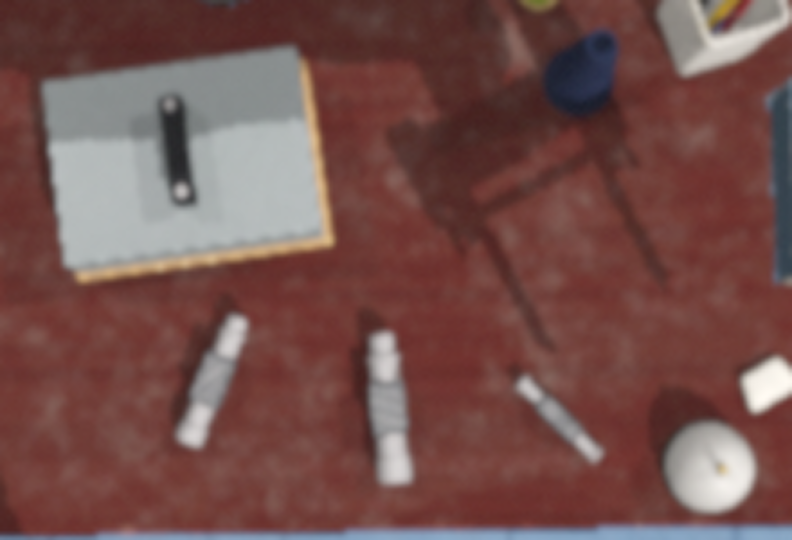

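```bash
python3 - <<'E'
from h import *
t=shot('top'); s=shot('scene')
def tri(a,b):
    o1,d1=ray(t,*a);o2,d2=ray(s,*b); A=np.c_[d1,-d2]; x=np.linalg.lstsq(A,o2-o1,rcond=None)[0]
    p,q=o1+d1*x[0],o2+d2*x[1]; return ((p+q)/2).round(3),np.linalg.norm(p-q).round(3)
for a in((320,68),(318,95)):
  for b in((362,45),(362,147),(273,38),(275,125)): print(a,b,tri(a,b))
print([onz(t,u,v,z).round(3) for (u,v) in((318,97),(190,30),(240,55)) for z in(.45,.3,.15)])
print('handle',onz(t,259.4,161.4,.09).round(4))
E
```

```text
(320, 68) (362, 45) (array([ 0.713, -0.21 ,  0.366]), np.float64(0.001))
(320, 68) (362, 147) (array([ 0.827, -0.203,  0.106]), np.float64(0.032))
(320, 68) (273, 38) (array([ 0.639, -0.133,  0.402]), np.float64(0.185))
(320, 68) (275, 125) (array([ 0.703, -0.121,  0.214]), np.float64(0.235))
(318, 95) (362, 45) (array([ 0.666, -0.216,  0.366]), np.float64(0.021))
(318, 95) (362, 147) (array([ 0.755, -0.211,  0.123]), np.float64(0.0))
(318, 95) (273, 38) (array([ 0.603, -0.14 ,  0.396]), np.float64(0.157))
(318, 95) (275, 125) (array([ 0.657, -0.129,  0.214]), np.float64(0.197))
[array([ 0.626, -0.205,  0.45 ]), array([ 0.683, -0.207,  0.3  ]), array([ 0.739, -0.21 ,  0.15 ]), array([0.742, 0.003, 0.45 ]), array([0.829, 0.055, 0.3  ]), array([0.916, 0.107, 0.15 ]), array([ 0.698, -0.079,  0.45 ]), array([ 0.774, -0.048,  0.3  ]), array([ 0.85 , -0.018,  0.15 ])]
handle [ 0.5926 -0.0566  0.09  ]
```

servo_tool(motion=[[0, 34.4, 43.5, 0, -19.7], [0, 34.4, 43.5, 0, -19.7], [0, 34.4, 43.5, 0, -19.7], [0, 34.4, 43.5, 0, -19.7], [0, 34.4, 43.5, 0, -19.7], [0, 34.4, 43.5, 0, -19.7], [0, 34.4, 43.5, 0, -19.7], [0, 34.4, 43.5, 0, -19.7], [0, 34.4, 43.5, 0, -19.7], [0, 34.4, 43.5, 0, -19.7], [0, 34.4, 43.5, 0, -19.7], [0, 34.4, 43.5, 0, -19.7]])

```text
time_s: 1.75
ee_pos: [0.593, -0.0562, 0.4048]
eef_rot: [3.141, -0.0, 0.126]
force: [-0.7, -0.5, -0.1]
grip_width: 0.0939
grip_force: 0.0
```

```bash
python3 - <<'E'
from h import *
o=ctrl.get_obs();c=shot('wrist','w1.png'); print(o['ee_pos'],o['eef_rot'],o['qpos'],o['force'],c['fx'],c['cx'],c['cy'],c['hand_eye'].round(3))
E
```

```text
[ 0.59298536 -0.05623232  0.40483384] [ 3.14147807e+00 -9.27203085e-05  1.25574265e-01] [-1.56020986e-01  4.02070946e-01  1.38342429e+00 -8.62878049e-05
  1.35597651e+00  1.28921947e+00] [-0.69159069 -0.47777618 -0.13467897] 309.70691628693146 319.3668052668551 200.98844933126205 [[ 0.001  0.973  0.233  0.066]
 [ 1.    -0.001  0.001 -0.   ]
 [ 0.001  0.233 -0.973  0.019]
 [ 0.     0.     0.     1.   ]]
```

View pics/w1.png

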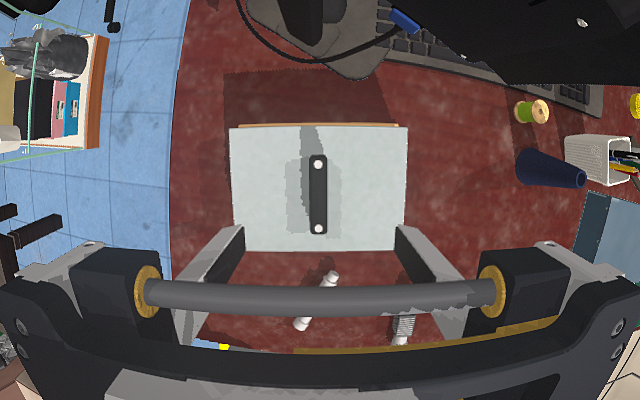

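```bash
cat >> h.py <<'E'
from scipy.spatial.transform import Rotation as Ro
def wshot(f=None):
    o=ctrl.get_obs(); c=shot('wrist',f)
    W=np.eye(4); W[:3,:3]=Ro.from_euler('xyz',o['eef_rot']).as_matrix(); W[:3,3]=o['ee_pos']
    c['W']=W@c['hand_eye']; return c
def wz(c,u,v,z):
    a,b=(u-c['cx'])/c['fx'],(v-c['cy'])/c['fy']; r=np.hypot(a,b); s=np.sin(r)/max(r,1e-9)
    d=c['W'][:3,:3]@np.array([a*s,-b*s,-np.cos(r)]); o=c['W'][:3,3]; return o+d*(z-o[2])/d[2]
def wrect(c,k,z):
    P=np.array([wz(c,*p[0],z)[:2] for p in k],np.float32)*1000
    (x,y),(w,h),a=cv2.minAreaRect(P)
    if h>w: w,h,a=h,w,a+90
    return round(x,1),round(y,1),round(w,1),round(h,1),round((a+90)%180-90,1)
E
python3 - <<'E'
from h import *
c=wshot(); h=masks(c); V=h[:,:,2]; S=h[:,:,1]
m=(V<75).astype(np.uint8); m=cv2.morphologyEx(m,cv2.MORPH_CLOSE,np.ones((15,15)))
for k in blobs(c,m,(295,145,340,245)): print('handle',wrect(c,k,.09))
m=((S<60)&(V>90)).astype(np.uint8); m=cv2.morphologyEx(m,cv2.MORPH_CLOSE,np.ones((21,21)))
for k in blobs(c,m,(225,115,412,256),500): print('cover',wrect(c,k,.062))
E
```

```text
handle (594.1, -54.0, 78.4, 16.7, 7.5)
cover (590.2, -54.1, 215.9, 143.7, -82.4)
```

servo_tool(motion=[[0, 0.1, 0.2, -6, 0.3], [0, 0.1, 0.2, -11, 0.3], [0, 0.1, 0.2, -13, 0.3], [0, 0.1, 0.2, -13.7, 0.3], [0, 0.1, 0.2, -13.7, 0.3], [1, 0.1, 0.2, -13.7, 0.3], [1, 0.1, 0.2, -13.7, 0.3], [1, 0.1, 0.2, -13.7, 0.3], [1, 0.1, 0.2, -13.7, 0.3], [1, 0.1, 0.2, -13.7, 0.3], [1, 0.1, 0.2, -13.7, 0.3], [1, 0.1, 0.2, -13.7, 0.3]], squeeze=40)

```text
time_s: 3.35
ee_pos: [0.5945, -0.0531, 0.2676]
eef_rot: [-3.142, 0.0, 0.132]
force: [-0.2, -0.0, -0.3]
grip_width: 0.0277
grip_force: 0.0
```

servo_tool(motion=[[1, 0, 0, 0, 0], [1, 0, 0, 0, 0], [1, 0, 0, 0, 0], [1, 0, 0, 0, 0], [1, 0, 0, 1, 0], [1, 0, 0, 3, 0], [1, 0, 0, 6, 0], [1, 0, 0, 9, 0], [1, 0, 0, 12, 0], [1, 0, 0, 12, 0]])

```text
time_s: 4.6
ee_pos: [0.5944, -0.0531, 0.3899]
eef_rot: [3.141, -0.004, 0.132]
force: [-0.2, 0.3, -2.7]
grip_width: 0.0179
grip_force: 40.0
```

servo_tool(motion=[[1, -1, -5, 0, -1.3], [1, -2, -10, 0, -2.6], [1, -3, -15, 0, -3.9], [1, -4, -20, 0, -5.2], [1, -5, -25, 0, -6.5], [1, -5.9, -29.2, 0, -7.6], [1, -5.9, -29.2, 0, -7.6], [1, -5.9, -29.2, -5, -7.6], [1, -5.9, -29.2, -9, -7.6], [1, -5.9, -29.2, -11, -7.6], [1, -5.9, -29.2, -12, -7.6], [1, -5.9, -29.2, -12.5, -7.6], [1, -5.9, -29.2, -12.7, -7.6], [1, -5.9, -29.2, -12.8, -7.6]])

```text
time_s: 6.35
ee_pos: [0.5357, -0.3452, 0.2616]
eef_rot: [3.141, -0.002, -0.0]
force: [-6.1, 5.9, 13.0]
grip_width: 0.0178
grip_force: 40.0
```

servo_tool(motion=[[1, 0, 0, 0.05, 0], [0, 0, 0, 0.05, 0], [0, 0, 0, 0.05, 0], [0, 0, 0, 0.05, 0], [0, 0, 0, 0.05, 0], [0, 0, 0, 0.05, 0], [0, 0, 0, 0.05, 0], [0, 0, 0, 5, 0], [0, 0, 0, 10, 0], [0, 2, 6, 14.5, 3], [0, 4, 12, 14.5, 7.6], [0, 6, 18, 14.5, 7.6], [0, 6, 24, 14.5, 7.6], [0, 6, 29.2, 14.5, 7.6], [0, 6, 29.2, 14.5, 7.6], [0, 6, 29.2, 14.5, 7.6]])

```text
time_s: 8.35
ee_pos: [0.5955, -0.0534, 0.4047]
eef_rot: [3.141, -0.0, 0.133]
force: [0.2, 0.0, 0.2]
grip_width: 0.094
grip_force: 0.0
```

```bash
python3 - <<'E'
from h import *
c=wshot('w2.png'); im=c['image'][100:270,200:440]; cv2.imwrite('pics/w2c.png',cv2.resize(im,None,fx=3.3,fy=3.3,interpolation=cv2.INTER_CUBIC)[:,:,::-1])
np.savez('w2.npz',image=c['image'],W=c['W'],f=[c['fx'],c['fy'],c['cx'],c['cy']]); print(c['W'][:3,3])
E
```

```text
[ 0.6610148  -0.0446928   0.38529713]
```

View pics/w2c.png

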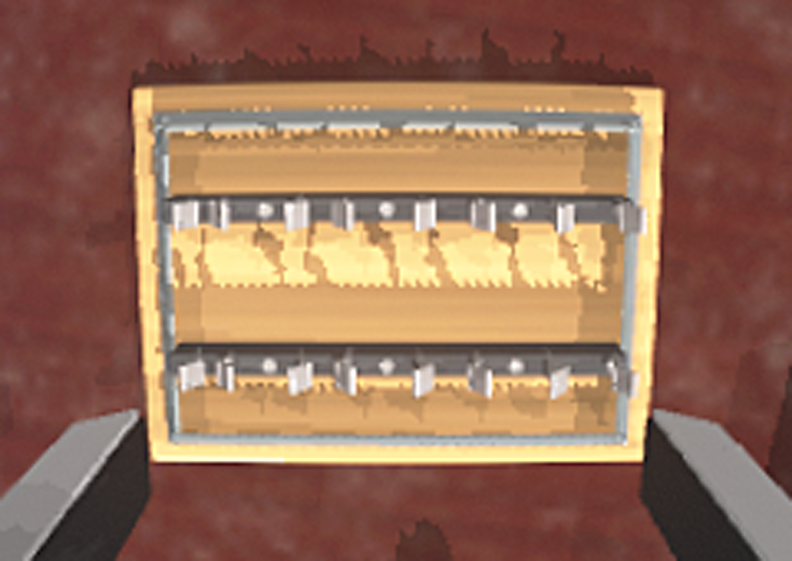

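```bash
python3 - <<'E'
from h import *
d=np.load('w2.npz'); f=d['f']; c=dict(image=d['image'],W=d['W'],fx=f[0],fy=f[1],cx=f[2],cy=f[3])
P=lambda x,y,z: wz(c,200+x/3.3,100+y/3.3,z)[:2]*1000
q=np.array([P(133,88,.006),P(665,90,.006),P(643,462,.006),P(153,460,.006)]); print(q.round(1),q.mean(0).round(1),np.linalg.norm(q-np.roll(q,-1,0),axis=1).round(1))
ex=(q[0]+q[1]-q[2]-q[3]);print('ang x',np.degrees(np.arctan2(ex[1],ex[0])))
ey=(q[0]+q[3]-q[1]-q[2]);print('ang y',np.degrees(np.arctan2(-ey[0],ey[1])))
cen=np.array([594.1,-54]);a=np.radians(7.4);R=np.array([[np.cos(a),-np.sin(a)],[np.sin(a),np.cos(a)]])
for zz,far,near in((.026,[(265,210),(387,208),(519,210)],[(269,366),(387,366),(517,366)]),):
    print('screws',[(R.T@(P(*p,zz)-cen)).round(1) for p in far+near])
F=[(185,220),(297,343),(425,483),(566,630)];N=[(190,228),(300,347),(424,481),(558,627)]
for (a1,b1),(a2,b2) in zip(F,N):
    for z in(.040,.048):
        p=[R.T@(P(u,v,z)-cen) for u,v in((a1,212),(b1,212),(a2,377),(b2,377))]
        print(z,np.array([p[0],p[1],p[2],p[3]]).round(1).tolist(),((p[0]+p[1])/2)[1].round(1),((p[2]+p[3])/2)[1].round(1))
# plate mask
h=masks(c); m=((h[:,:,0]>8)&(h[:,:,0]<30)&(h[:,:,1]>80)&(h[:,:,2]>130)).astype(np.uint8)
m=cv2.morphologyEx(m,cv2.MORPH_CLOSE,np.ones((25,25)))
for k in blobs(c,m,(225,110,420,245),500): print('plate',wrect(c,k,.006))
E
```

```text
[[ 651.8   53.3]
 [ 677.8 -145. ]
 [ 531.3 -163.2]
 [ 506.    32.9]] [591.7 -55.5] [200.  147.6 197.8 147.3]
ang x 7.523716027049128
ang y 7.410571096717415
screws [array([26.3, 46.5]), array([27. ,  3.2]), array([ 26.7, -43.6]), array([-31. ,  46.3]), array([-30.8,   3. ]), array([-30.6, -44.6])]
0.04 [[27.5, 72.6], [27.4, 60.3], [-31.4, 73.1], [-31.3, 59.3]] 66.5 66.2
0.048 [[28.4, 71.0], [28.3, 58.9], [-29.1, 71.4], [-29.0, 57.9]] 64.9 64.7
0.04 [[27.2, 33.7], [27.2, 18.0], [-31.1, 33.6], [-31.0, 17.0]] 25.9 25.3
0.048 [[28.1, 33.0], [28.1, 17.6], [-28.8, 32.8], [-28.7, 16.6]] 25.3 24.7
0.04 [[27.2, -9.8], [27.4, -29.6], [-30.9, -10.1], [-30.8, -30.2]] -19.7 -20.1
0.048 [[28.2, -9.6], [28.3, -28.9], [-28.6, -9.8], [-28.6, -29.4]] -19.2 -19.6
0.04 [[27.8, -58.2], [28.3, -80.8], [-30.8, -57.6], [-30.9, -82.8]] -69.5 -70.2
0.048 [[28.7, -56.8], [29.2, -78.9], [-28.5, -56.3], [-28.6, -80.9]] -67.9 -68.6
plate (592.3, -54.6, 201.1, 148.2, -82.4)
```

servo_tool(motion=[[0, -5, -4, 0, -1], [0, -10, -8, 0, -2.7], [0, -15, -12, -3, -2.7], [0, -19, -15.2, -7, -2.7], [0, -19, -15.2, -7, -2.7], [0, -19, -15.2, -7, -2.7]])

```text
time_s: 9.15
ee_pos: [0.4054, -0.2062, 0.3349]
eef_rot: [3.142, -0.0, 0.083]
force: [1.2, 0.0, 0.2]
grip_width: 0.0943
grip_force: 0.0
```

```bash
cat >> h.py <<'E'
def wproj(c,p):
    q=np.linalg.inv(c['W'])@np.append(p,1); x,y,z=q[0],-q[1],-q[2]; r=np.hypot(x,y); t=np.arctan2(r,z)
    return c['cx']+c['fx']*t*x/r, c['cy']+c['fy']*t*y/r
def wpunch(f,x,y,z):
    c=wshot(f); u,v=map(int,wproj(c,[x,y,z])); h=masks(c); m=((h[:,:,1]<60)&(h[:,:,2]>95)).astype(np.uint8)
    o=ctrl.get_obs(); print('tcp',o['ee_pos'].round(4),np.degrees(o['eef_rot'][2]).round(2),'exp px',u,v)
    m=cv2.morphologyEx(m,cv2.MORPH_OPEN,np.ones((3,3)))
    for k in blobs(c,m,(max(u-110,0),max(v-110,0),u+110,min(v+110,400)),150):
        print(wrect(c,k,z),k.reshape(-1,2).min(0),k.reshape(-1,2).max(0))
    return c
E
python3 - <<'E'
from h import *
wpunch('w3.png',.405,-.205,.013)
E
```

```text
tcp [ 0.406  -0.2056  0.3354] 4.8 exp px 318 195
(492.2, -277.3, 64.5, 60.4, 5.8) [369  85] [427 148]
(283.4, -213.5, 261.7, 21.5, -85.1) [208 290] [427 304]
(381.6, -207.3, 78.1, 26.0, 4.2) [306 180] [332 253]
(308.2, -152.6, 82.4, 19.9, -85.8) [229 268] [301 285]
(441.0, -202.1, 37.6, 24.5, 4.7) [306 140] [331 178]
(342.6, -100.5, 71.0, 18.5, -35.4) [208 224] [241 270]
(364.3, -317.0, 61.1, 17.9, 44.3) [398 224] [427 264]
(460.5, -93.1, 32.7, 9.9, 2.9) [208 117] [217 149]
```

View pics/w3.png

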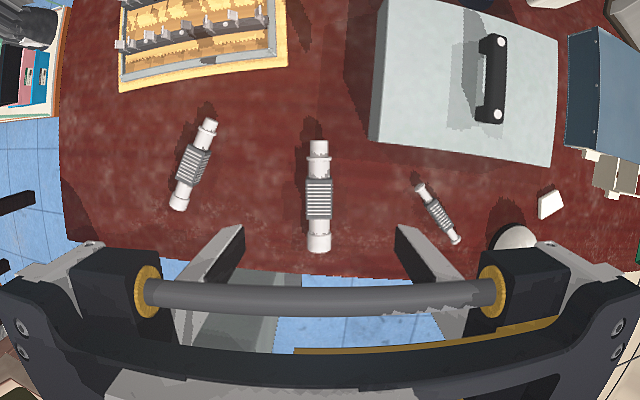

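```bash
cat >> h.py <<'E'
def wtwo(c,a,b,z):
    A,B=wz(c,*a,z)*1000,wz(c,*b,z)*1000; d=A-B
    return ((A+B)/2)[:2].round(1),np.linalg.norm(d).round(1),np.degrees(np.arctan2(d[1],d[0])).round(1)
E
python3 - <<'E'
from h import *
c=wshot()
print('26 ends',wtwo(c,(319,140),(319,253),.013),'grip',wtwo(c,(319,179),(319,219),.026))
print('22 ends',wtwo(c,(211,119),(178,209),.011),'grip',wtwo(c,(201,151),(187,181),.022))
print('14 ends',wtwo(c,(419,185),(457,242),.007),'grip',wtwo(c,(427,199),(446,228),.014))
E
```

```text
26 ends (array([ 402. , -205.5]), np.float64(117.6), np.float64(4.8)) grip (array([ 404.6, -205.3]), np.float64(39.5), np.float64(4.8))
22 ends (array([426.3, -70.8]), np.float64(104.8), np.float64(-20.7)) grip (array([427.3, -76.5]), np.float64(35.0), np.float64(-25.8))
14 ends (array([ 394. , -338.2]), np.float64(84.3), np.float64(43.8)) grip (array([ 396.6, -332. ]), np.float64(41.3), np.float64(43.2))
```

servo_tool(motion=[[0.45, -0.1, 0, -3, 0], [0.45, -0.1, 0, -7, 0], [0.45, -0.1, 0, -10, 0], [0.45, -0.1, 0, -12, 0], [0.45, -0.1, 0, -13.4, 0], [1, -0.1, 0, -13.4, 0], [1, -0.1, 0, -13.4, 0], [1, -0.1, 0, -13.4, 0], [1, -0.1, 0, -13.4, 0], [1, -0.1, 0, -13.4, 0], [1, -0.1, 0, -13.4, 0]], squeeze=60)

```text
time_s: 10.62
ee_pos: [0.4047, -0.2052, 0.2011]
eef_rot: [3.141, -0.001, 0.085]
force: [1.2, 2.4, 6.1]
grip_width: 0.0252
grip_force: 60.0
```

servo_tool(motion=[[1, 0, 0, 2, 0], [1, 0, 0, 6, 0], [1, 2, 1, 9, 0], [1, 6, 3, 9, 1], [1, 10, 4.5, 9, 2.6], [1, 14, 6, 9, 2.6], [1, 18, 7.5, 9, 2.6], [1, 19.6, 8.35, 9, 2.6], [1, 19.6, 8.35, 9, 2.6], [1, 19.6, 8.35, 9, 2.6]])

```text
time_s: 11.88
ee_pos: [0.5998, -0.122, 0.2902]
eef_rot: [-3.141, 0.001, 0.13]
force: [-0.1, -0.3, -2.9]
grip_width: 0.0258
grip_force: 60.0
```

```bash
python3 - <<'E'
from h import *
c=wshot(); o=ctrl.get_obs(); print(o['ee_pos'].round(4),o['grip_width'],o['grip_force'])
t=shot('top')
a=cv2.resize(c['image'][60:300,170:480],(800,600),interpolation=cv2.INTER_CUBIC)
cv2.imwrite('pics/w4.png',a[:,:,::-1])
for p in([.6008,-.1217,.026],[.6008,-.1217,.0365]): u,v=wproj(c,p); print((u-170)*800/310,(v-60)*2.5)
E
```

```text
[ 0.5998 -0.1221  0.2905] 0.025908188157519257 59.9985533952713
385.9010386882656 370.8615947624353
385.8734236003141 379.4556215488474
```

View pics/w4.png

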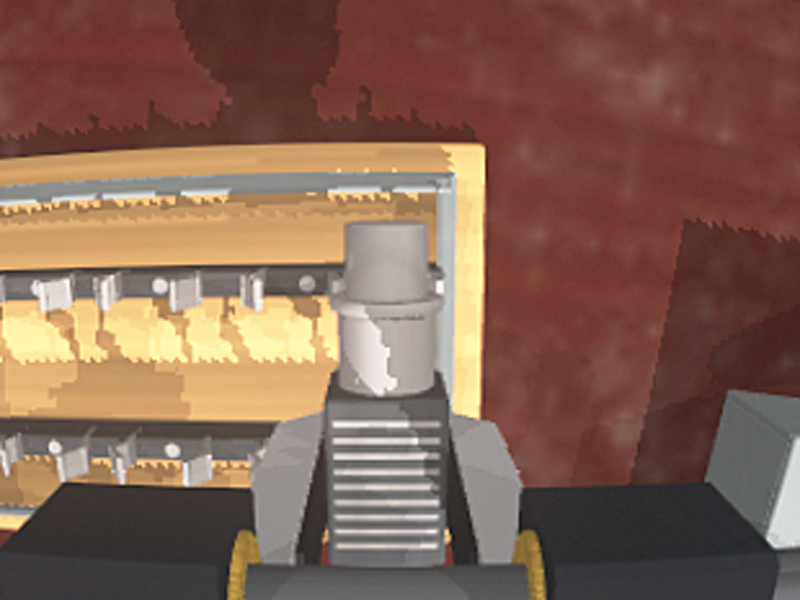

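servo_tool(motion=[[1, 0.1, 0, -2, 0], [1, 0.1, 0, -3.5, 0], [1, 0.1, 0, -4.3, 0], [1, 0.1, 0, -4.6, 0], [1, 0.1, 0, -4.9, 0]])

```text
time_s: 12.6
ee_pos: [0.6016, -0.1217, 0.2418]
eef_rot: [3.141, -0.0, 0.131]
force: [0.4, -0.9, -2.8]
grip_width: 0.0259
grip_force: 60.0
```

servo_tool(motion=[[1, 0, 0, -0.3, 0], [1, 0, 0, -0.6, 0], [1, 0, 0, -0.9, 0], [1, 0, 0, -1.2, 0], [1, 0, 0, -1.4, 0]])

```text
time_s: 13.22
ee_pos: [0.6014, -0.1216, 0.2272]
eef_rot: [-3.141, 0.001, 0.131]
force: [0.7, -0.2, -2.9]
grip_width: 0.0256
grip_force: 60.0
```

servo_tool(motion=[[1, 0, 0, -0.1, 0], [1, 0, 0, -0.2, 0], [1, 0, 0, -0.3, 0], [1, 0, 0, -0.3, 0]])

```text
time_s: 13.72
ee_pos: [0.6014, -0.1217, 0.2246]
eef_rot: [-3.141, 0.0, 0.13]
force: [-1.4, -1.8, -1.6]
grip_width: 0.0257
grip_force: 60.0
```

```bash
python3 - <<'E'
from h import *
c=wshot(); 
cv2.imwrite('pics/w5.png',cv2.resize(c['image'][60:300,170:480],(800,600),interpolation=cv2.INTER_CUBIC)[:,:,::-1])
E
```

```text
(no output)
```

View pics/w5.png

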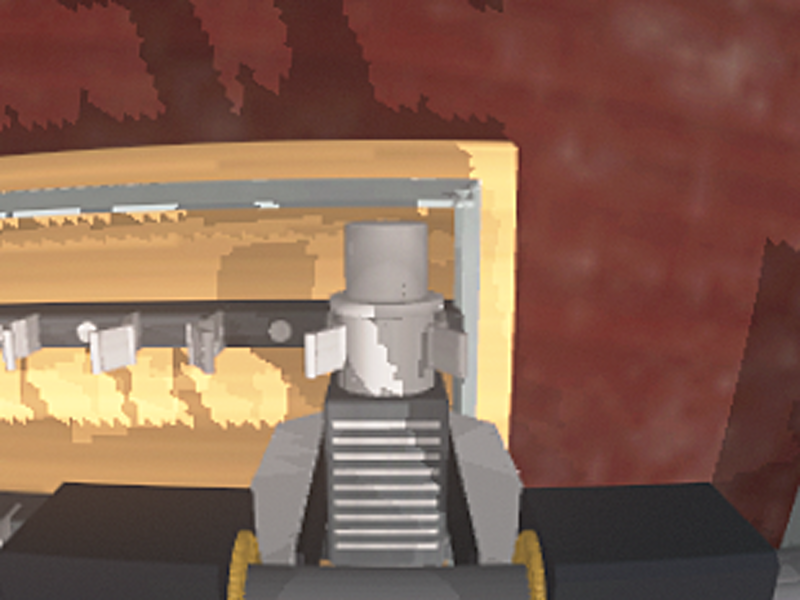

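servo_tool(motion=[[1, 0, 0, -0.1, 0], [1, 0, 0, -0.2, 0], [1, 0, 0, -0.2, 0]])

```text
time_s: 14.15
ee_pos: [0.6015, -0.1216, 0.2243]
eef_rot: [3.141, -0.0, 0.131]
force: [-11.2, 1.2, 17.0]
grip_width: 0.0255
grip_force: 60.0
```

servo_tool(motion=[[1, 0, 0, 0.2, 0], [0.6, 0, 0, 0.2, 0], [0.6, 0, 0, 0.2, 0], [0.6, 0, 0, 0.2, 0], [0.6, 0, 0, 2, 0], [0.6, 0, 0, 4, 0], [1, 0, 0, 5, 0], [1, 0, 0, 5, 0], [1, 0, 0, 5, 0], [1, 0, 0, 5, 0], [1, 0, 0, 5, 0], [1, 0, 0, 5, 0], [1, 0, 0, 3.5, 0], [1, 0, 0, 2.9, 0], [1, 0, 0, 2.7, 0], [1, 0, 0, 2.6, 0]])

```text
time_s: 16.15
ee_pos: [0.6015, -0.1217, 0.2488]
eef_rot: [3.142, 0.0, 0.13]
force: [-5.1, -1.1, 8.9]
grip_width: 0.0002
grip_force: 3.9
```

servo_tool(motion=[[1, 0, 0, -0.1, 0], [1, 0, 0, -0.2, 0], [1, 0, 0, -0.25, 0], [1, 0, 0, -0.25, 0]])

```text
time_s: 16.65
ee_pos: [0.6015, -0.122, 0.2486]
eef_rot: [3.14, -0.001, 0.13]
force: [-12.7, -0.8, 22.5]
grip_width: 0.0006
grip_force: 11.4
```

servo_tool(motion=[[0, 0, 0, 4, 0], [0, -2, 0, 8, -8], [0, -8, 2, 8.6, -16], [0, -14, 4, 8.6, -25], [0, -17.4, 5, 8.6, -29.5], [0, -17.4, 5, 8.6, -29.5], [0, -17.4, 5, 8.6, -29.5]])

```text
time_s: 17.52
ee_pos: [0.4282, -0.0719, 0.3327]
eef_rot: [-3.141, -0.002, -0.383]
force: [0.8, 0.3, 0.5]
grip_width: 0.0668
grip_force: 0.0
```

```bash
python3 - <<'E'
from h import *
c=wpunch('w6.png',.427,-.072,.011)
cv2.imwrite('pics/w6c.png',cv2.resize(c['image'][100:270,200:440],None,fx=3.3,fy=3.3,interpolation=cv2.INTER_CUBIC)[:,:,::-1])
E
```

```text
tcp [ 0.4283 -0.0719  0.3324] -21.98 exp px 319 196
(316.6, -25.9, 261.8, 26.0, 68.1) [209 287] [428 305]
(425.6, -71.3, 105.6, 21.4, -22.4) [309 145] [330 247]
(397.9, 36.9, 98.0, 28.1, -60.6) [209 224] [262 283]
(332.7, -134.7, 94.1, 28.0, 7.5) [377 224] [428 283]
(530.6, -43.0, 111.4, 8.8, -82.5) [209  86] [304 144]
(560.5, -15.0, 22.6, 17.2, -22.1) [209  86] [225 108]
```

View pics/w6c.png

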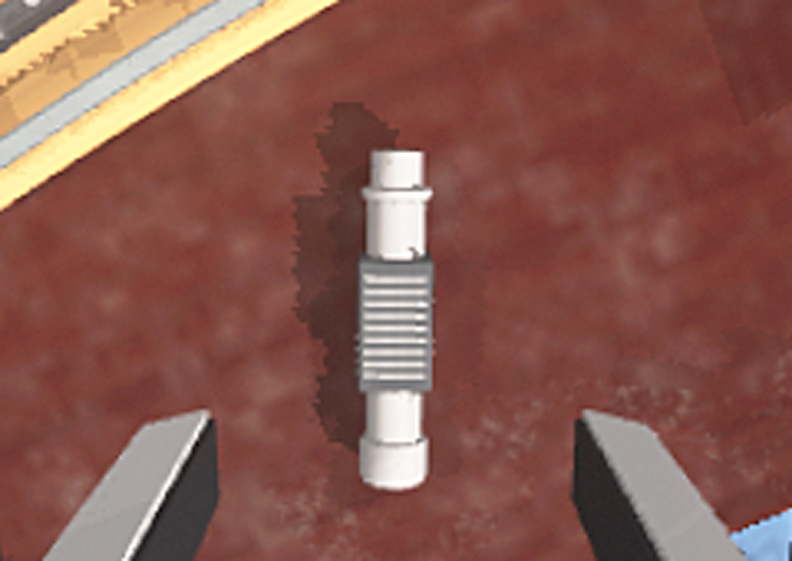

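```bash
cat >> h.py <<'E'
def crop(a,b): return 200+a/3.3,100+b/3.3
E
python3 - <<'E'
from h import *
c=wshot()
print(wtwo(c,crop(396,260),crop(395.5,391),.022))
E
```

```text
(array([426.9, -72.2]), np.float64(39.4), np.float64(-22.1))
```

servo_tool(motion=[[0.45, -0.1, 0, -3, 0], [0.45, -0.1, 0, -7, 0], [0.45, -0.1, 0, -10, 0], [0.45, -0.1, 0, -12, 0], [0.45, -0.1, 0, -13.1, 0], [1, -0.1, 0, -13.1, 0], [1, -0.1, 0, -13.1, 0], [1, -0.1, 0, -13.1, 0], [1, -0.1, 0, -13.1, 0], [1, -0.1, 0, -13.1, 0], [1, -0.1, 0, -13.1, 0]], squeeze=60)

```text
time_s: 19.0
ee_pos: [0.4266, -0.0717, 0.2015]
eef_rot: [-3.141, -0.001, -0.384]
force: [-1.2, -0.8, 5.8]
grip_width: 0.0219
grip_force: 60.0
```

servo_tool(motion=[[1, 0, 0, 2, 0], [1, 0, 0, 6, 0], [1, 2, 0, 9, 5], [1, 6, 0, 9, 14], [1, 10, -0.1, 9, 22], [1, 14, -0.1, 9, 29.5], [1, 16.8, -0.2, 9, 29.5], [1, 16.8, -0.2, 9, 29.5], [1, 16.8, -0.2, 9, 29.5]])

```text
time_s: 20.12
ee_pos: [0.5938, -0.0736, 0.2906]
eef_rot: [-3.141, 0.001, 0.13]
force: [0.2, -0.4, -1.8]
grip_width: 0.0214
grip_force: 60.0
```

```bash
python3 - <<'E'
from h import *
c=wshot(); o=ctrl.get_obs(); print(o['ee_pos'].round(4),o['grip_width'],np.degrees(o['eef_rot'][2]))
cv2.imwrite('pics/w7.png',cv2.resize(c['image'][60:300,170:480],(800,600),interpolation=cv2.INTER_CUBIC)[:,:,::-1])
E
```

```text
[ 0.5938 -0.0737  0.2909] 0.021401581688121313 7.4642443551786295
```

View pics/w7.png

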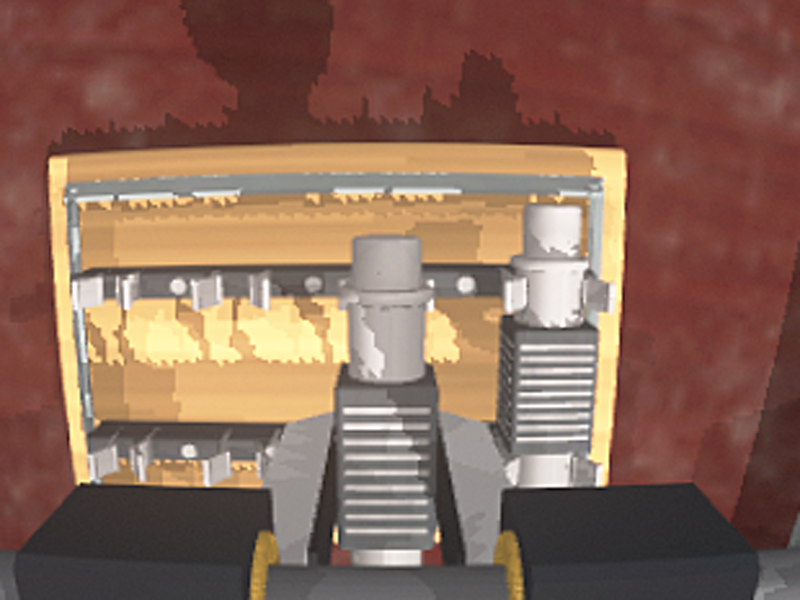

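servo_tool(motion=[[1, 0.1, 0, -2, 0], [1, 0.1, 0, -3.5, 0], [1, 0.1, 0, -4.3, 0], [1, 0.1, 0, -4.8, 0], [1, 0.1, 0, -5.3, 0], [1, 0.1, 0, -5.7, 0], [1, 0.1, 0, -6.1, 0], [1, 0.1, 0, -6.4, 0], [1, 0.1, 0, -6.6, 0], [1, 0.1, 0, -6.7, 0], [1, 0.1, 0, -6.7, 0]])

```text
time_s: 21.55
ee_pos: [0.5954, -0.0736, 0.2248]
eef_rot: [-3.141, 0.0, 0.13]
force: [-5.9, 1.8, 10.3]
grip_width: 0.0213
grip_force: 60.0
```

servo_tool(motion=[[1, 0, 0, 0.1, 0], [0.65, 0, 0, 0.1, 0], [0.65, 0, 0, 0.1, 0], [0.65, 0, 0, 0.1, 0], [0.65, 0, 0, 2, 0], [0.65, 0, 0, 4, 0], [1, 0, 0, 4.5, 0], [1, 0, 0, 4.5, 0], [1, 0, 0, 4.5, 0], [1, 0, 0, 4.5, 0], [1, 0, 0, 4.5, 0], [1, 0, 0, 4.5, 0], [1, 0, 0, 3, 0], [1, 0, 0, 2.4, 0], [1, 0, 0, 2.2, 0], [1, 0, 0, 2.0, 0], [1, 0, 0, 1.9, 0], [1, 0, 0, 1.8, 0], [1, 0, 0, 1.8, 0]])

```text
time_s: 23.92
ee_pos: [0.5955, -0.0739, 0.2446]
eef_rot: [3.141, -0.001, 0.13]
force: [-12.7, -1.2, 22.8]
grip_width: 0.0004
grip_force: 11.5
```

servo_tool(motion=[[0.3, 0, 0, 4, 0], [0.3, -2, -2, 8, 8], [0.3, -6, -7, 9, 16], [0.3, -10, -12, 9, 25], [0.3, -14, -17, 9, 34], [0.3, -18, -22, 9, 36.2], [0.3, -20, -26, 9, 36.2], [0.3, -20, -26, 9, 36.2], [0.3, -20, -26, 9, 36.2]])

```text
time_s: 25.05
ee_pos: [0.3957, -0.3333, 0.3322]
eef_rot: [3.141, -0.0, 0.762]
force: [0.4, -0.8, 0.0]
grip_width: 0.0654
grip_force: 0.0
```

```bash
python3 - <<'E'
from h import *
c=wpunch('w8.png',.396,-.334,.007)
cv2.imwrite('pics/w8c.png',cv2.resize(c['image'][100:270,200:440],None,fx=3.3,fy=3.3,interpolation=cv2.INTER_CUBIC)[:,:,::-1])
E
```

```text
tcp [ 0.396  -0.3329  0.3322] 43.72 exp px 320 194
(465.6, -338.5, 132.3, 122.7, 46.1) [308  84] [429 210]
(414.0, -447.8, 96.1, 35.2, 72.7) [376 224] [429 283]
(282.3, -315.8, 98.8, 27.9, 6.8) [210 224] [263 283]
(384.8, -345.5, 60.6, 13.4, 44.1) [315 181] [328 238]
(364.6, -432.7, 44.8, 25.3, -48.0) [345 265] [384 285]
(415.4, -315.6, 21.1, 11.9, 43.7) [315 158] [327 179]
```

View pics/w8c.png

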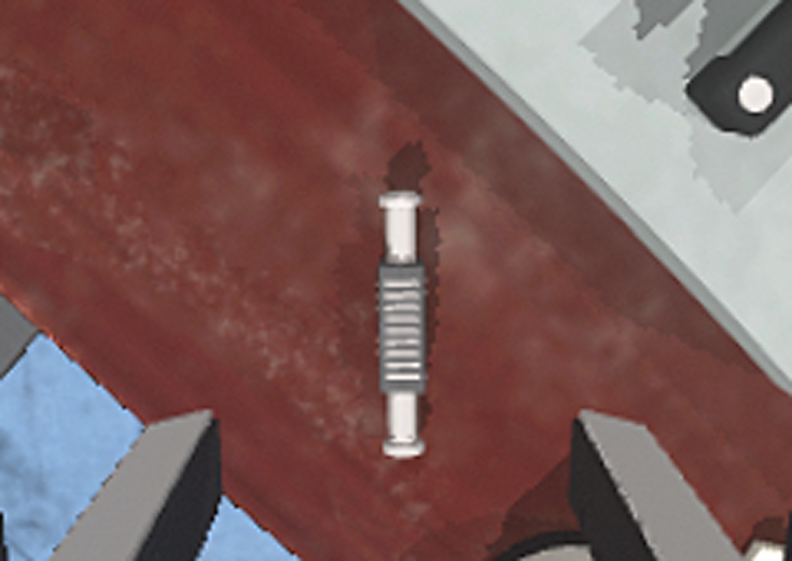

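```bash
python3 - <<'E'
from h import *
c=wshot()
print(wtwo(c,crop(401.5,264),crop(402.5,391),.014),ctrl.get_obs()['ee_pos'])
E
```

```text
(array([ 394.5, -336.5]), np.float64(39.2), np.float64(44.3)) [ 0.39609308 -0.33276605  0.33221115]
```

servo_tool(motion=[[0.5, -0.15, -0.35, -3, 0.5], [0.5, -0.15, -0.35, -7, 0.5], [0.5, -0.15, -0.35, -10, 0.5], [0.5, -0.15, -0.35, -12, 0.5], [0.5, -0.15, -0.35, -13.1, 0.5], [1, -0.15, -0.35, -13.1, 0.5], [1, -0.15, -0.35, -13.1, 0.5], [1, -0.15, -0.35, -13.1, 0.5], [1, -0.15, -0.35, -13.1, 0.5], [1, -0.15, -0.35, -13.1, 0.5], [1, -0.15, -0.35, -13.1, 0.5], [1, -0.15, -0.35, -13.1, 0.5]], squeeze=60)

```text
time_s: 26.65
ee_pos: [0.3941, -0.3372, 0.2016]
eef_rot: [3.141, -0.0, 0.771]
force: [-0.1, 1.6, 6.4]
grip_width: 0.0134
grip_force: 60.0
```

servo_tool(motion=[[1, 0, 0, 2, 0], [1, 0, 0, 6, 0], [1, 0, 3, 9, -4], [1, 2, 8, 9, -12], [1, 5, 13, 9, -20], [1, 8, 18, 9, -28], [1, 11, 23, 9, -36.7], [1, 14, 28, 9, -36.7], [1, 17, 32, 9, -36.7], [1, 18.9, 34.9, 9, -36.7], [1, 18.9, 34.9, 9, -36.7], [1, 18.9, 34.9, 9, -36.7]])

```text
time_s: 28.15
ee_pos: [0.5827, 0.0114, 0.2908]
eef_rot: [-3.142, 0.001, 0.13]
force: [0.2, 0.6, -0.2]
grip_width: 0.0129
grip_force: 60.0
```

```bash
python3 - <<'E'
from h import *
c=wshot(); o=ctrl.get_obs(); print(o['ee_pos'].round(4),o['grip_width'],np.degrees(o['eef_rot'][2]))
cv2.imwrite('pics/w9.png',cv2.resize(c['image'][60:300,170:480],(800,600),interpolation=cv2.INTER_CUBIC)[:,:,::-1])
E
```

```text
[0.5826 0.0111 0.291 ] 0.013695330075613533 7.437291502881173
```

View pics/w9.png

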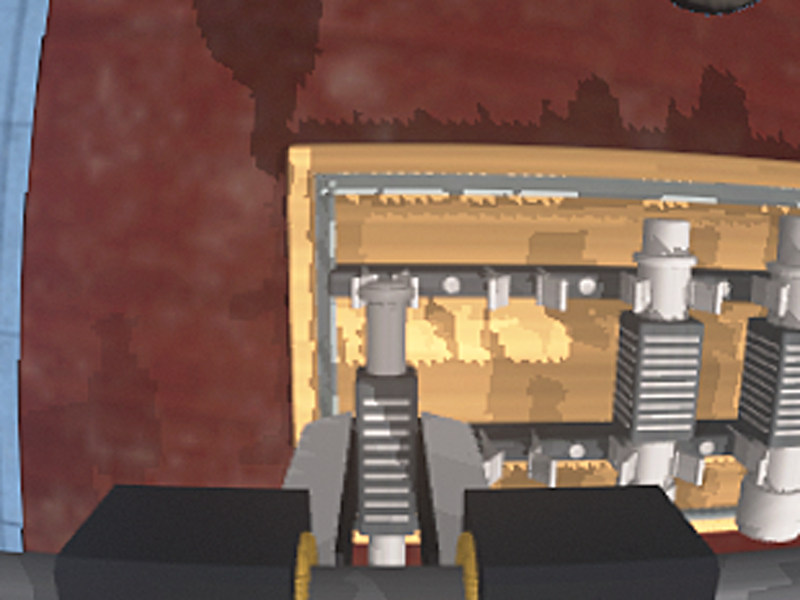

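servo_tool(motion=[[1, 0.1, 0, -2, 0], [1, 0.1, 0, -3.5, 0], [1, 0.1, 0, -4.5, 0], [1, 0.1, 0, -5, 0], [1, 0.1, 0, -5.4, 0], [1, 0.1, 0, -5.8, 0], [1, 0.1, 0, -6.1, 0], [1, 0.1, 0, -6.4, 0], [1, 0.1, 0, -6.6, 0], [1, 0.1, 0, -6.75, 0], [1, 0.1, 0, -6.75, 0]])

```text
time_s: 29.58
ee_pos: [0.584, 0.0119, 0.2248]
eef_rot: [3.142, -0.0, 0.131]
force: [-7.1, 0.4, 15.5]
grip_width: 0.0137
grip_force: 60.0
```

servo_tool(motion=[[1, 0, 0, 0.1, 0], [0.7, 0, 0, 0.1, 0], [0.7, 0, 0, 0.1, 0], [0.7, 0, 0, 0.1, 0], [0.7, 0, 0, 2, 0], [0.7, 0, 0, 3.5, 0], [1, 0, 0, 3.8, 0], [1, 0, 0, 3.8, 0], [1, 0, 0, 3.8, 0], [1, 0, 0, 3.8, 0], [1, 0, 0, 3.8, 0], [1, 0, 0, 2.3, 0], [1, 0, 0, 1.6, 0], [1, 0, 0, 1.4, 0], [1, 0, 0, 1.2, 0], [1, 0, 0, 1.05, 0], [1, 0, 0, 1.05, 0]])

```text
time_s: 31.7
ee_pos: [0.5839, 0.0118, 0.2364]
eef_rot: [3.141, 0.0, 0.131]
force: [-15.6, -0.5, 26.8]
grip_width: 0.0005
grip_force: 13.8
```

servo_tool(motion=[[0, 0, 0, 6, 0], [0, 0, 0, 12, 0], [0, -1, -5, 14, -1], [0, -2, -11, 14, -3], [0, -3, -17, 14, -7.5], [0, -4, -23, 14, -7.5], [0, -4.8, -29, 14, -7.5], [0, -4.8, -35.7, 14, -7.5], [0, -4.8, -35.7, 14, -7.5], [0, -4.8, -35.7, 14, -7.5]])

```text
time_s: 32.95
ee_pos: [0.536, -0.345, 0.3739]
eef_rot: [-3.141, 0.0, -0.001]
force: [-0.3, 0.5, 0.1]
grip_width: 0.0932
grip_force: 0.0
```

```bash
python3 - <<'E'
from h import *
d=np.load('w2.npz'); f=d['f']; c=dict(image=d['image'],W=d['W'],fx=f[0],fy=f[1],cx=f[2],cy=f[3])
q=np.array([wz(c,*crop(*p),.02)[:2]*1000 for p in((160,116),(640,116),(627,440),(172,440))]); print('rim',q.mean(0),np.linalg.norm(q-np.roll(q,-1,0),axis=1))
c=wshot('w10.png'); h=masks(c); V=h[:,:,2]; o=ctrl.get_obs(); print(o['ee_pos'],o['eef_rot'][2])
m=cv2.morphologyEx((V<75).astype(np.uint8),cv2.MORPH_CLOSE,np.ones((15,15)))
for k in blobs(c,m,(290,135,345,255)): print('handle',wrect(c,k,.084))
E
```

```text
rim [593.6422258  -55.67172307] [173.42879478 123.05595428 175.15180339 122.8815016 ]
[ 0.53619171 -0.34428317  0.37409879] 0.00017962550060524052
handle (535.4, -345.0, 79.2, 16.8, 0.3)
```

View pics/w10.png

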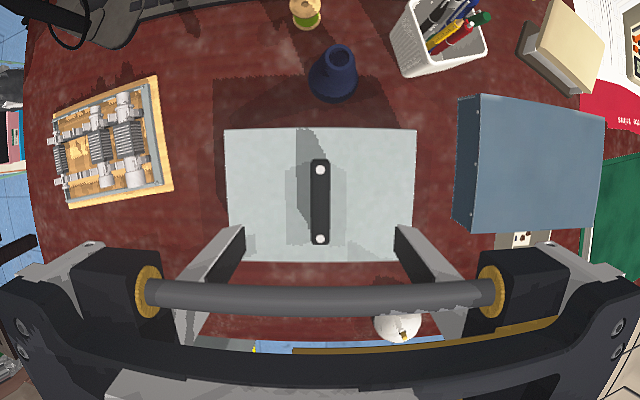

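servo_tool(motion=[[0, 0, 0, -5, 0], [0, 0, 0, -9, 0], [0, 0, 0, -10.8, 0], [0, 0, 0, -11.2, 0], [1, 0, 0, -11.2, 0], [1, 0, 0, -11.2, 0], [1, 0, 0, -11.2, 0], [1, 0, 0, -11.2, 0], [1, 0, 0, -11.2, 0], [1, 0, 0, -11.2, 0], [1, 0, 0, -11.2, 0], [1, 0, 0, -11.2, 0], [1, 0, 0, -11.2, 0], [1, 0, 0, -11.2, 0], [1, 0, 0, -10, 0], [1, 0, 0, -7, 0], [1, 0, 0, -3, 0], [1, 0, 0, 1, 0], [1, 0, 0, 1, 0]], squeeze=50)

```text
time_s: 35.38
ee_pos: [0.5359, -0.3451, 0.3877]
eef_rot: [3.138, -0.005, -0.0]
force: [-1.1, -0.8, -4.0]
grip_width: 0.018
grip_force: 50.0
```

Move over the case (dx 5.75, dy 29.0, turn 7.5), then lower to 15 mm above seating.

servo_tool(motion=[[1, 1, 5, 0, 1.3], [1, 2, 10, 0, 2.6], [1, 3, 15, 0, 3.9], [1, 4, 20, 0, 5.2], [1, 5, 25, 0, 6.5], [1, 5.75, 29.0, 0, 7.5], [1, 5.75, 29.0, 0, 7.5], [1, 5.75, 29.0, 0, 7.5], [1, 5.75, 29.0, -5, 7.5], [1, 5.75, 29.0, -8, 7.5], [1, 5.75, 29.0, -10, 7.5], [1, 5.75, 29.0, -10.4, 7.5], [1, 5.75, 29.0, -10.4, 7.5]])

```text
time_s: 37.0
ee_pos: [0.5935, -0.0559, 0.2805]
eef_rot: [3.142, -0.0, 0.129]
force: [0.9, 1.0, -2.8]
grip_width: 0.0177
grip_force: 50.0
```

servo_tool(motion=[[1, 0, 0.1, -0.3, 0], [1, 0, 0.1, -0.6, 0], [1, 0, 0.1, -0.8, 0], [1, 0, 0.1, -1.0, 0], [1, 0, 0.1, -1.1, 0], [1, 0, 0.1, -1.1, 0]])

```text
time_s: 37.75
ee_pos: [0.5935, -0.0541, 0.2691]
eef_rot: [-3.142, 0.0, 0.13]
force: [0.3, 0.3, -3.5]
grip_width: 0.0175
grip_force: 50.0
```

servo_tool(motion=[[1, 0, 0, -0.1, 0], [1, 0, 0, -0.2, 0], [1, 0, 0, -0.2, 0]])

```text
time_s: 38.12
ee_pos: [0.5935, -0.0542, 0.2681]
eef_rot: [3.141, -0.0, 0.13]
force: [-4.1, -0.3, 6.9]
grip_width: 0.0176
grip_force: 50.0
```

Contact at 0.2681, the expected seating height. I'll release, rise and retreat.

servo_tool(motion=[[1, 0, 0, 0.1, 0], [0, 0, 0, 0.1, 0], [0, 0, 0, 0.1, 0], [0, 0, 0, 0.1, 0], [0, 0, 0, 0.1, 0], [0, 0, 0, 0.1, 0], [0, 0, 0, 0.1, 0], [0, 0, 0, 0.1, 0], [0, 0, 0, 4, 0], [0, 0, 0, 9, 0], [0, 0, 0, 13, 0], [0, -6, -6, 13, 0], [0, -12, -12, 13, 0], [0, -16, -18, 13, 0], [0, -18, -22, 13, 0], [0, -18, -22, 13, 0], [0, -18, -22, 13, 0]])

```text
time_s: 40.25
ee_pos: [0.4124, -0.2756, 0.3973]
eef_rot: [3.141, -0.0, 0.127]
force: [0.6, 0.1, -0.3]
grip_width: 0.0942
grip_force: 0.0
```

```bash
python3 - <<'E'
from h import *
s=shot('scene'); t=shot('top')
a=cv2.resize(s['image'][130:270,180:430],None,fx=3.1,fy=3.1,interpolation=cv2.INTER_CUBIC)[:300]
b=cv2.resize(t['image'][110:270,200:450],None,fx=3.1,fy=3.1,interpolation=cv2.INTER_CUBIC)[:290]
cv2.imwrite('pics/end.png',np.vstack([a,b])[:,:,::-1])
h=masks(t)
for k in blobs(t,((h[:,:,1]<50)&(h[:,:,2]>90)).astype(np.uint8),(215,125,305,200)): print('cover',rect(t,k,.062))
E
```

```text
cover (592.0, -52.6, 193.9, 148.1, -82.7)
```

View pics/end.png

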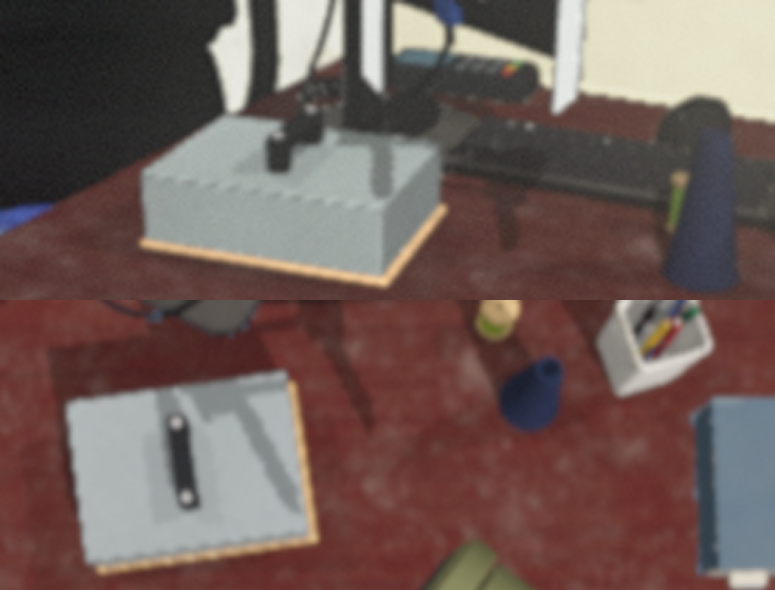

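The end picture shows the cover seated level on the plate, with an even plate border all round. The desk in front is clear, and the cone and bell have not moved.

```bash
python3 -c "
from station import ctrl; print(ctrl.hand_in())"
```

```text
the job is handed in; nothing more can be done
None
```

The three punches on the desk (14, 22 and 26 mm; the 18 was absent) are pressed home in their own clips, the cover is back on and looks level, and the job is handed in at about 40 s of the 208 s allowed, with no result returned yet.

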